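# Rack the chamfered tampers in the tamper stand

### The job

Three tampers with the same wooden handle stand on the coffee counter: two have a chamfered base that tapers to a small foot, the third has a square-edged base. Rack the two chamfered tampers upright in the two bored wells of the wooden tamper stand, one in each, foot down until you feel them fully home, and let go. Leave the square-edged tamper standing where it is: it would only ride proud on the ledge in the bore.

Things in the scene. Friction and masses are not known exactly. Their poses are not given: they have to be found in the camera images.
- tamper_a_mid (a point): Chamfered tamper standing upright, 106 mm tall, 0.35 kg: steel base 58 mm across, 38 mm high, under a dark wooden handle whose straight round grip, 34 mm across, runs 60 to 96 mm above the underside. The base's lower 28 mm taper to a foot 34 mm across. Point: on the axis, 53 mm above the underside; z up. Grip it 20 mm above this point, at any yaw.
- tamper_b_mid (a point): Chamfered tamper standing upright, 106 mm tall, 0.35 kg: steel base 58 mm across, 38 mm high, under a dark wooden handle whose straight round grip, 34 mm across, runs 60 to 96 mm above the underside. The base's lower 28 mm taper to a foot 34 mm across. Point: on the axis, 53 mm above the underside; z up. Grip it 20 mm above this point, at any yaw.
- tamper_c_mid (a point): Square-edged tamper standing upright, 106 mm tall, 0.35 kg: steel base 58 mm across, 38 mm high, under a dark wooden handle whose straight round grip, 34 mm across, runs 60 to 96 mm above the underside. The base is a plain disc, as wide at the foot. Point: on the axis, 53 mm above the underside; z up. Grip it 20 mm above this point, at any yaw. Leave it.
- stand: Fixed wooden block on a black foot, 100 (x) by 230 (y) by 50 mm high; origin at the centre of its underside. Two wells open upwards, 60 mm either side of the origin along y: 64 mm wide down to a ledge 28 mm above the counter, then 54 mm wide to a floor at 12 mm. A chamfered tamper stands on the floor (its point then 65 mm up, base flush with the block); a square one stops on the ledge, 16 mm proud.
There are look-alikes about, which are no part of the job. Leave any orange or yellow look-alike of the part that bears tamper_a_mid alone. Leave any red look-alike of the part that bears tamper_b_mid alone.

How it is judged (in metres and radians):
At the end, for the whole second after the job is handed in: One chamfered tamper stands in each well of the stand: its axis within 12 mm of the well's along the stand's x and y, its mid point 55 to 72 mm above the counter (home is 65), and within 8 degrees of upright. The square-edged tamper still stands within 30 mm of its start (((x of tamper_a_mid in the frame of stand between -0.012 and 0.012 m and y of tamper_a_mid in the frame of stand between 0.048 and 0.072 m and z of tamper_a_mid in the frame of stand between 0.055 and 0.072 m and angle between each of tamper_a_mid, tamper_b_mid's own z axis and vertical below 0.14 rad and x of tamper_b_mid in the frame of stand between -0.012 and 0.012 m and y of tamper_b_mid in the frame of stand between -0.072 and -0.048 m and z of tamper_b_mid in the frame of stand between 0.055 and 0.072 m) or (x of tamper_a_mid in the frame of stand between -0.012 and 0.012 m and y of tamper_a_mid in the frame of stand between -0.072 and -0.048 m and z of tamper_a_mid in the frame of stand between 0.055 and 0.072 m and angle between each of tamper_a_mid, tamper_b_mid's own z axis and vertical below 0.14 rad and x of tamper_b_mid in the frame of stand between -0.012 and 0.012 m and y of tamper_b_mid in the frame of stand between 0.048 and 0.072 m and z of tamper_b_mid in the frame of stand between 0.055 and 0.072 m)) and distance of tamper_c_mid from where it was at the start of the episode below 0.03 m and angle between tamper_c_mid's own z axis and vertical below 0.14 rad); the robot touches nothing.
It fails at once if the square-edged tamper is moved by more than 30 mm (distance of tamper_c_mid from where it was at the start of the episode above 0.03 m).
It also fails if it takes over 62 s, if anything falls off the work surface, if the arm or the gripper's body presses on something with over 40 N, if the wrist force passes 120 N, or if a joint passes its speed limit or range.

### The arm

A 6-joint arm with a two-finger parallel gripper is mounted at the origin on the work surface. World frame = base frame: x ahead of the robot, y to its left, z up, the work surface at z = 0. Lengths are in mm, angles in rad, forces in N, time in s.
With the tool pointing down it reaches from about 325 to 900 mm from the base axis. Payload 6.1 kg.
Tool frame: the origin (TCP) lies between the finger pads; the fingertips stand 25 mm ahead of it and the grasp point (between the pads) lies 6 mm ahead of it; z points along the fingers, y is the line along which they close (so a half turn about z gives the same grasp; the last joint's range is limited). The gripper opens to 87 mm and grips with 3 to 60 N. Pads are 19 mm wide; open, the fingers measure 117 mm over their backs; the gripper's body (75 mm by 190 mm) begins 51 mm behind the grasp point.
Start: joints at [-1.401, 0.22, 1.526, -0, 1.395, -0.126], TCP at [182.184, -597.85, 247.538] pointing down, gripper open.
Joint ranges: [-2.98, 2.98], [-0.91, 2.08], [0.09, 2.57], [-1.24, 4.39], [0.2, 2.65], [-2.68, 2.68]. Speed limits (rad/s): [2.57, 2.57, 3.01, 3.14, 3.14, 3.14].

### API

Orientations are given as a 3x3 rotation matrix whose columns are the frame's x, y, z axes.
In Python, from rig import env gives the robot as it stands.
- The arm moves only by the tool drive_tool, never from a script. Its argument "plan" is a list of rows, each an object with "jaw": the finger opening in mm, from 0 to 87; "dp": the shift along the tool's x, y, z in mm, a list of three; "rotation": the turn, a rotation vector about the tool's x, y, z in rad, a list of three. A call has exactly 8 rows; each row shifts and turns the commanded pose from where the row before left it, along the tool's axes as they then stand; what a row does not reach is not made up. A row lasts 1/12 s, in which the tool goes at most 41.7 mm and 7.16 degrees, less where a joint would pass 70% of its speed; a pose out of reach is approached as far as the arm can. A call is refused whole if a number of a shift passes 41.7 or a number of a turn 0.125, either way. A call with a gripper value outside its range is refused whole. The fingers move at their own pace and stop on an object; "squeeze" is the grip in N (left out, the last holds). Time passes only in rows, so rows that do not move let the fingers close, or fill a call up. It gives the time, the measured TCP pose, the force, the opening and the grip force at its end, in the units of the state.
- env.state(): the state, without advancing time (a new reading comes with each control period).
- env.snapshot(name): name is "scene" or "top"; returns a dict with "img" (400x640x3 uint8, red, green, blue), "fx", "fy", "cx", "cy" (pixels), "eye" and "attitude" of the camera in the world. Camera axes: x right, y down, z forward; pixel columns grow to the right and rows downward; lengths in mm; the calibration is good to about 2 mm. A picture is of the moment at which its call begins. There is no depth.
- env.finish_job(): hands the job in; it is judged then, once.
The state is a dict: "time": time; "qpos": joint angles; "qvel": joint speeds; "effort": joint torques, N m; "ee_pos": TCP position; "eef_rot": TCP orientation; "contact_force": force on the tool from outside, world axes, zero at the start; "ft_torque": the same for the moment, N m; "gripper_width": opening from 0.0 (shut) to 1.0 (fully open); "finger_force": force on a finger pad.
Only numpy, scipy, OpenCV 4.12 (cv2) and the standard library are available. Lean on these libraries where they do the work, as an engineer would, in place of code of your own. Each camera call takes 0.05 s, during which the arm holds its last target. There are 200 camera calls.

## Working session

There is one attempt and no reset: what is moved stays moved. The work goes in short steps, Python scripts to look and compute and a tool call to move; the robot and the scene stay as the last step left them, time stands still between calls to the robot, and variables do not carry over. Pictures are saved under pics/ and viewed, at most 10 in all, crops included, and the job is handed in when it is done.

Besides the shell and the picture viewer there is one more tool, called as name(argument=value, ...), one argument or row to a line, values as JSON. drive_tool: Moves the arm, as the interface text tells. Its arguments: {"type":"object","properties":{"plan":{"type":"array"},"squeeze":{"type":"number"}},"required":["plan"]}

```bash
mkdir -p pics
python3 - <<'E'
from rig import env
import cv2,numpy as np,pickle
np.set_printoptions(precision=4,suppress=True)
d={}
for n in("scene","top"):
    s=env.snapshot(n);d[n]=s
    print(n,[s[k] for k in("fx","fy","cx","cy")],s["eye"],s["attitude"])
    cv2.imwrite(f"pics/{n}0.png",s["img"][:,:,::-1])
pickle.dump(d,open("s0.pkl","wb"))
st=env.state();print(st)
E
```

```text
scene [370.0856291288777, 370.0856291288777, 319.44777319614997, 207.91127675551863] [1137.6346  243.8708  489.8551] [[-0.4245  0.5126 -0.7463]
 [ 0.9051  0.262  -0.3349]
 [ 0.0239 -0.8177 -0.5752]]
top [407.6587581742007, 407.6587581742007, 316.8845859728359, 199.93898077315174] [500.1619 -11.6717 855.1072] [[-0.0036 -0.9924  0.1229]
 [-0.9998  0.0057  0.0166]
 [-0.0172 -0.1228 -0.9923]]
{'time': 0.1, 'qpos': array([-1.4011,  0.2211,  1.5275,  0.    ,  1.3947, -0.1261]), 'qvel': array([ 0.0009, -0.0007, -0.0013, -0.0017, -0.0015, -0.001 ]), 'effort': array([  0.0019, -49.5942, -38.8522,   0.0701,   0.0515,  -0.0001]), 'ee_pos': array([ 182.1008, -597.3414,  246.5482]), 'eef_rot': array([[ 0.9566,  0.2915, -0.0003],
       [ 0.2915, -0.9566,  0.0017],
       [ 0.0002, -0.0017, -1.    ]]), 'contact_force': array([-0.0784, -0.9185, -1.1437]), 'ft_torque': array([-0.0074,  0.0107,  0.0061]), 'finger_force': 0.0, 'gripper_width': 0.9962204942923678}
```

View pics/scene0.png

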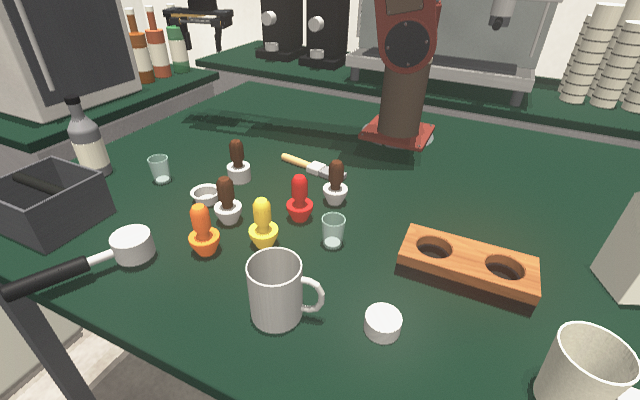

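View pics/top0.png

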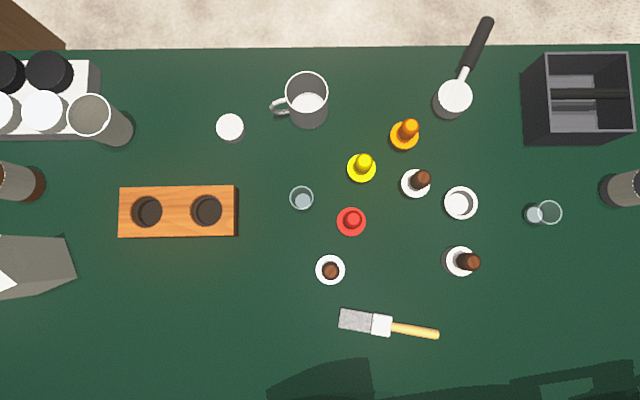

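Scene: the brown tampers are at about (237,165), (227,200) and (335,185), and the stand's wells at (434,246) and (505,267). Top: the same tampers are at (415,183), (461,261) and (330,270), and the wells at (147,211) and (207,210). I'll zoom in to tell the bases apart.

```bash
cat > h.py <<'E'
import numpy as np
def ray(s,u,v,z):
    R=np.array(s["attitude"]);d=R@np.array([(u-s["cx"])/s["fx"],(v-s["cy"])/s["fy"],1]);e=np.array(s["eye"])
    return e+d*(z-e[2])/d[2]
def proj(s,P):
    c=np.array(s["attitude"]).T@(np.array(P,float)-np.array(s["eye"]))
    return s["fx"]*c[0]/c[2]+s["cx"],s["fy"]*c[1]/c[2]+s["cy"]
E
python3 - <<'E'
import pickle,cv2,numpy as np
from h import *
d=pickle.load(open("s0.pkl","rb"))
a=cv2.resize(d["scene"]["img"][125:235,190:360],None,fx=4.5,fy=4.5,interpolation=cv2.INTER_CUBIC)
cv2.imwrite("pics/a.png",a[:,:,::-1])
b=cv2.resize(d["top"]["img"][160:290,310:490],None,fx=4.4,fy=4.4,interpolation=cv2.INTER_CUBIC)
cv2.imwrite("pics/b.png",b[:,:,::-1])
t=d["top"]
hsv=cv2.cvtColor(t["img"],cv2.COLOR_RGB2HSV)
m=((hsv[...,0]<22)&(hsv[...,1]>90)&(hsv[...,2]>90)).astype(np.uint8); m[:, :110]=0;m[:,245:]=0;m[:170]=0;m[250:]=0
c=max(cv2.findContours(m,cv2.RETR_EXTERNAL,cv2.CHAIN_APPROX_NONE)[0],key=cv2.contourArea)
print("stand",[np.round(ray(t,u,v,50)[:2],1) for u,v in cv2.boxPoints(cv2.minAreaRect(c))])
g=cv2.cvtColor(t["img"],cv2.COLOR_RGB2GRAY)
for u,v in((147,211),(207,210)):
    p=g[v-25:v+25,u-25:u+25]<75
    cc=max(cv2.findContours(p.astype(np.uint8),cv2.RETR_EXTERNAL,cv2.CHAIN_APPROX_NONE)[0],key=cv2.contourArea)
    e=cv2.minAreaRect(cc); print("well",e,ray(t,e[0][0]+u-25,e[0][1]+v-25,50))
E
```

```text
stand [array([629.2, 406.6]), array([632.4, 168.1]), array([530.4, 163.9]), array([526.8, 398.8])]
well ((24.0, 25.5), (29.0, 30.0), 90.0) [578.56857533 343.31510112  50.        ]
well ((26.300006866455078, 26.100000381469727), (25.491174697875977, 26.385601043701172), 63.43495178222656) [578.71565067 218.28475627  50.        ]
```

View pics/a.png

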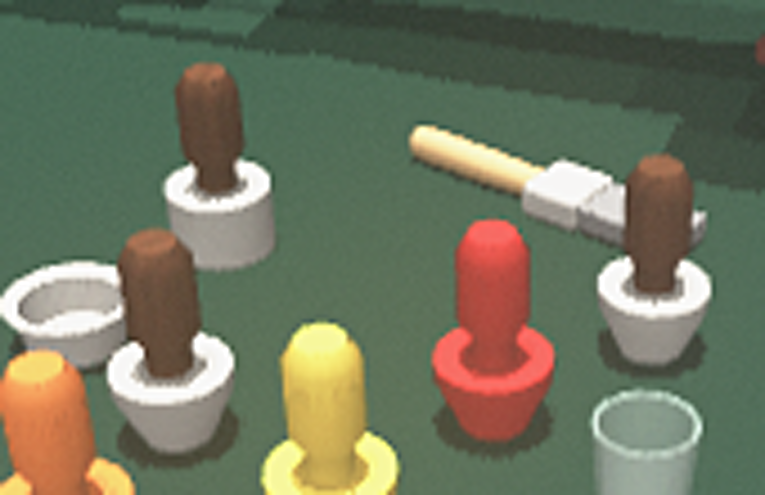

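View pics/b.png

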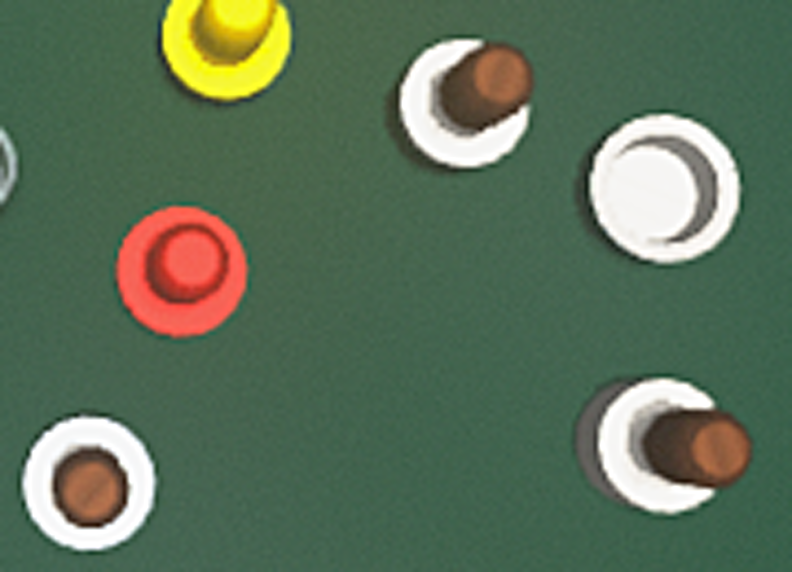

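The square tamper is the far one, at top (461,261). The chamfered ones are at top (415,183) and (330,270). Next I'll refine the tamper positions and overlay a stand model to check it.

```bash
cat > ov.py <<'E'
import pickle,cv2,numpy as np
from h import *
d=pickle.load(open("s0.pkl","rb"));t=d["top"];sc=d["scene"]
hsv=cv2.cvtColor(t["img"],cv2.COLOR_RGB2HSV)
for n,u,v,hu,hv in(("T1",415,183,424,176.5),("T2",330,269.5,330.5,270),("C",460.5,261,473.5,262)):
    print(n,"base",ray(t,u,v,38)[:2],"top",ray(t,hu,hv,106)[:2])
for n,u,v in (("yel",361,168),("red",351,221),("org",404,135)): print(n,ray(t,u,v,38)[:2])
print("glass",ray(t,301,198,40)[:2],"bowl",ray(t,461,203,20)[:2])
import sys
x,y,w=map(float,sys.argv[1:4])
R=np.array([[np.cos(w),-np.sin(w)],[np.sin(w),np.cos(w)]])
out=[]
for s,(u0,v0,W,H) in((t,(105,165,150,90)),(sc,(390,215,160,95))):
    k=5; im=cv2.resize(s["img"][v0:v0+H,u0:u0+W],None,fx=k,fy=k,interpolation=cv2.INTER_CUBIC)
    th=np.linspace(0,2*np.pi,60)
    P=[np.array([[50,115],[50,-115],[-50,-115],[-50,115]])]+[np.c_[32*np.cos(th),32*np.sin(th)+c] for c in(-60,60)]
    for p in P:
        q=p@R.T+[x,y]; uv=np.array([proj(s,[*a,50]) for a in q]); uv=(uv-[u0,v0]+.5)*k
        cv2.polylines(im,[np.int32(uv)],True,(0,255,255),1)
    out.append(im)
Wm=max(o.shape[1] for o in out)
out=[np.pad(o,((0,0),(0,Wm-o.shape[1]),(0,0))) for o in out]
im=np.vstack(out); im=cv2.resize(im,None,fx=.64,fy=.64,interpolation=cv2.INTER_AREA)
cv2.imwrite(sys.argv[4],im[:,:,::-1]); print(im.shape)
E
python3 ov.py 579 287 0.014 pics/ov1.png
```

```text
T1 base [ 634.75220892 -196.54251985] top [ 635.66513223 -198.20380739]
T2 base [462.64754176 -23.44227497] top [464.87280937 -23.36175703]
C base [ 478.46155397 -280.73383001] top [ 478.40758892 -281.59878727]
yel [666.38292722 -88.06873093]
red [558.45058535 -66.23858871]
org [ 734.68121723 -177.34966416]
glass [605.25285901  33.99936125] bowl [ 595.59247076 -293.1640255 ]
(592, 512, 3)
```

View pics/ov1.png

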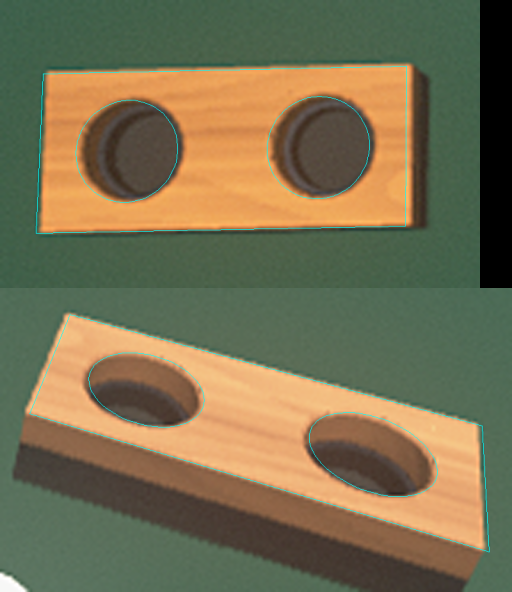

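The stand model fits: wells at about (578,346) and (580,226). T1 is at (635,-197) and T2 at (463.5,-23.5). I'll square up the yaw and go to T1.

drive_tool(
  plan=[
    {"jaw": 87, "dp": [0, 0, 0], "rotation": [0, 0, 0.1]},
    {"jaw": 87, "dp": [0, 0, 0], "rotation": [0, 0, 0.1]},
    {"jaw": 87, "dp": [0, 0, 0], "rotation": [0, 0, 0.095]},
    {"jaw": 87, "dp": [28, -25, 0], "rotation": [0, 0, 0]},
    {"jaw": 87, "dp": [28, -25, 0], "rotation": [0, 0, 0]},
    {"jaw": 87, "dp": [28, -25, 0], "rotation": [0, 0, 0]},
    {"jaw": 87, "dp": [28, -25, 0], "rotation": [0, 0, 0]},
    {"jaw": 87, "dp": [28, -25, 0], "rotation": [0, 0, 0]},
  ],
  squeeze=30,
)

```text
time: 0.77
ee_pos: [322.9, -471.2, 247.0]
eef_rot: [[1.0, 0.0, -0.0], [0.0, -1.0, 0.001], [-0.0, -0.001, -1.0]]
contact_force: [0.2, -0.4, 0.2]
gripper_width: 0.999
finger_force: 0.0
```

drive_tool(
  plan=[
    {"jaw": 87, "dp": [28, -25, 0], "rotation": [0, 0, 0]},
    {"jaw": 87, "dp": [28, -25, 0], "rotation": [0, 0, 0]},
    {"jaw": 87, "dp": [28, -25, 0], "rotation": [0, 0, 0]},
    {"jaw": 87, "dp": [28, -25, 0], "rotation": [0, 0, 0]},
    {"jaw": 87, "dp": [28, -25, 0], "rotation": [0, 0, 0]},
    {"jaw": 87, "dp": [28, -25, 0], "rotation": [0, 0, 0]},
    {"jaw": 87, "dp": [28, -25, 0], "rotation": [0, 0, 0]},
    {"jaw": 87, "dp": [28, -25, 0], "rotation": [0, 0, 0]},
  ],
)

```text
time: 1.43
ee_pos: [546.9, -270.9, 247.1]
eef_rot: [[1.0, 0.001, -0.001], [0.001, -1.0, 0.0], [-0.001, -0.0, -1.0]]
contact_force: [-0.9, -0.2, 0.2]
gripper_width: 0.998
finger_force: 0.0
```

Remaining: +88, +74.

drive_tool(
  plan=[
    {"jaw": 87, "dp": [28, -24, 0], "rotation": [0, 0, 0]},
    {"jaw": 87, "dp": [28, -24, 0], "rotation": [0, 0, 0]},
    {"jaw": 87, "dp": [28, -24, 0], "rotation": [0, 0, 0]},
    {"jaw": 87, "dp": [4, -2, 20], "rotation": [0, 0, 0]},
    {"jaw": 87, "dp": [0, 0, 37], "rotation": [0, 0, 0]},
    {"jaw": 87, "dp": [0, 0, 37], "rotation": [0, 0, 0]},
    {"jaw": 87, "dp": [0, 0, 37], "rotation": [0, 0, 0]},
    {"jaw": 87, "dp": [0, 0, 37], "rotation": [0, 0, 0]},
  ],
)

```text
time: 2.1
ee_pos: [633.5, -198.0, 77.5]
eef_rot: [[1.0, 0.001, -0.0], [0.001, -1.0, 0.0], [-0.0, -0.0, -1.0]]
contact_force: [-0.5, -0.6, -0.3]
gripper_width: 0.997
finger_force: 0.0
```

drive_tool(
  plan=[
    {"jaw": 25, "dp": [0, 0, 0], "rotation": [0, 0, 0]},
    {"jaw": 25, "dp": [0, 0, 0], "rotation": [0, 0, 0]},
    {"jaw": 25, "dp": [0, 0, 0], "rotation": [0, 0, 0]},
    {"jaw": 25, "dp": [0, 0, 0], "rotation": [0, 0, 0]},
    {"jaw": 25, "dp": [0, 0, 0], "rotation": [0, 0, 0]},
    {"jaw": 25, "dp": [0, 0, 0], "rotation": [0, 0, 0]},
    {"jaw": 25, "dp": [0, 0, 0], "rotation": [0, 0, 0]},
    {"jaw": 25, "dp": [0, 0, 0], "rotation": [0, 0, 0]},
  ],
)

```text
time: 2.77
ee_pos: [634.3, -198.7, 80.6]
eef_rot: [[1.0, 0.001, 0.001], [0.001, -1.0, -0.001], [0.001, 0.001, -1.0]]
contact_force: [0.4, -0.1, 0.1]
gripper_width: 0.477
finger_force: 0.0
```

drive_tool(
  plan=[
    {"jaw": 25, "dp": [0, 0, 0], "rotation": [0, 0, 0]},
    {"jaw": 25, "dp": [0, 0, 0], "rotation": [0, 0, 0]},
    {"jaw": 25, "dp": [0, 0, 0], "rotation": [0, 0, 0]},
    {"jaw": 25, "dp": [0, 0, 0], "rotation": [0, 0, 0]},
    {"jaw": 25, "dp": [0, 0, 0], "rotation": [0, 0, 0]},
    {"jaw": 25, "dp": [0, 0, -15], "rotation": [0, 0, 0]},
    {"jaw": 25, "dp": [0, 0, -30], "rotation": [0, 0, 0]},
    {"jaw": 25, "dp": [0, 0, -35], "rotation": [0, 0, 0]},
  ],
)

```text
time: 3.43
ee_pos: [631.0, -197.3, 156.5]
eef_rot: [[1.0, 0.001, -0.008], [0.001, -1.0, 0.003], [-0.008, -0.003, -1.0]]
contact_force: [0.3, 0.0, -2.7]
gripper_width: 0.374
finger_force: 29.9
```

drive_tool(
  plan=[
    {"jaw": 25, "dp": [0, 0, -35], "rotation": [0, 0, 0]},
    {"jaw": 25, "dp": [0, 0, -30], "rotation": [0, 0, 0]},
    {"jaw": 25, "dp": [-4, -30, 0], "rotation": [0, 0, 0]},
    {"jaw": 25, "dp": [-4, -35, 0], "rotation": [0, 0, 0]},
    {"jaw": 25, "dp": [-4, -35, 0], "rotation": [0, 0, 0]},
    {"jaw": 25, "dp": [-4, -35, 0], "rotation": [0, 0, 0]},
    {"jaw": 25, "dp": [-4, -35, 0], "rotation": [0, 0, 0]},
    {"jaw": 25, "dp": [-4, -35, 0], "rotation": [0, 0, 0]},
  ],
)

```text
time: 4.1
ee_pos: [608.5, 8.0, 224.2]
eef_rot: [[1.0, 0.0, -0.002], [0.0, -1.0, 0.0], [-0.002, -0.0, -1.0]]
contact_force: [1.9, -0.5, -3.2]
gripper_width: 0.381
finger_force: 30.0
```

drive_tool(
  plan=[
    {"jaw": 25, "dp": [-3, -34, 0], "rotation": [0, 0, 0]},
    {"jaw": 25, "dp": [-3, -34, 0], "rotation": [0, 0, 0]},
    {"jaw": 25, "dp": [-3, -34, 0], "rotation": [0, 0, 0]},
    {"jaw": 25, "dp": [-3, -34, 0], "rotation": [0, 0, 0]},
    {"jaw": 25, "dp": [-3, -34, 0], "rotation": [0, 0, 0]},
    {"jaw": 25, "dp": [-3, -34, 0], "rotation": [0, 0, 0]},
    {"jaw": 25, "dp": [-3, -34, 0], "rotation": [0, 0, 0]},
    {"jaw": 25, "dp": [-3, -34, 0], "rotation": [0, 0, 0]},
  ],
)

```text
time: 4.77
ee_pos: [584.4, 279.8, 224.2]
eef_rot: [[1.0, 0.001, -0.002], [0.001, -1.0, -0.001], [-0.002, 0.001, -1.0]]
contact_force: [0.2, 0.2, -3.1]
gripper_width: 0.384
finger_force: 30.0
```

drive_tool(
  plan=[
    {"jaw": 25, "dp": [-3, -34, 0], "rotation": [0, 0, 0]},
    {"jaw": 25, "dp": [-3, -25, 0], "rotation": [0, 0, 0]},
    {"jaw": 25, "dp": [-2, -9, 0], "rotation": [0, 0, 0]},
    {"jaw": 25, "dp": [0, 0, 20], "rotation": [0, 0, 0]},
    {"jaw": 25, "dp": [0, 0, 25], "rotation": [0, 0, 0]},
    {"jaw": 25, "dp": [0, 0, 20], "rotation": [0, 0, 0]},
    {"jaw": 25, "dp": [0, 0, 10], "rotation": [0, 0, 0]},
    {"jaw": 25, "dp": [0, 0, 0], "rotation": [0, 0, 0]},
  ],
)

```text
time: 5.43
ee_pos: [575.1, 344.8, 145.5]
eef_rot: [[1.0, 0.0, -0.007], [0.0, -1.0, -0.003], [-0.007, 0.003, -1.0]]
contact_force: [-1.7, 0.3, -4.1]
gripper_width: 0.384
finger_force: 30.0
```

```bash
cat > look.py <<'E'
import sys,cv2,numpy as np
from rig import env
s=env.snapshot("scene");t=env.snapshot("top")
a=cv2.resize(s["img"][130:310,370:570],None,fx=3,fy=3,interpolation=cv2.INTER_CUBIC)
cv2.imwrite(sys.argv[1],a[:,:,::-1]);st=env.state()
print(st["ee_pos"],st["contact_force"],st["time"],st["gripper_width"]*87)
E
python3 look.py pics/l1.png
```

```text
[577.55181827 346.00535419 149.7949132 ] [ 0.43026963 -0.04962356 -3.64533205] 5.5333 33.12090297998618
```

View pics/l1.png

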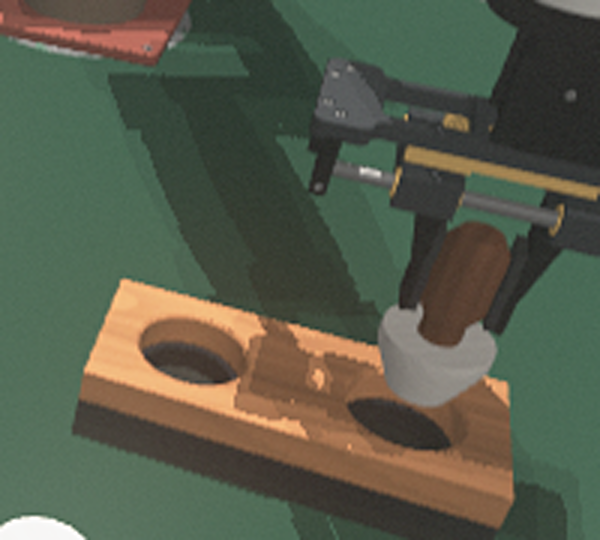

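Run:
```python
import pickle
from h import *
s=pickle.load(open("s0.pkl","rb"))["scene"]
for z in (71,109,131,167,177):
    u,v=proj(s,[577.5,346,z]);print(z,(u-370)*3,(v-130)*3)
u0,v0=map(np.array,proj(s,[577.5,346,131]))
for k in((587.5,346,131),(577.5,356,131)): 
    u,v=proj(s,k);print((u-u0)*3,(v-v0)*3)
```

```text
71 417.40720067259696 379.6217586101275
109 439.7082921878268 327.6937312178279
131 453.37437168521365 295.872304450398
167 477.04697293906247 240.75072058005992
177 483.9313016977351 224.72058088426007
-0.33930477175454143 10.561704036151895
20.574079232646568 5.310793613635383
```

The handle is held with a slight lean of a few degrees, and the foot is over the well. I'll lower it slowly and watch the force.

drive_tool(
  plan=[
    {"jaw": 25, "dp": [0, 2, 10], "rotation": [0, 0, 0]},
    {"jaw": 25, "dp": [1, 0, 10], "rotation": [0, 0, 0]},
    {"jaw": 25, "dp": [0, 0, 8], "rotation": [0, 0, 0]},
    {"jaw": 25, "dp": [0, 0, 6], "rotation": [0, 0, 0]},
    {"jaw": 25, "dp": [0, 0, 4], "rotation": [0, 0, 0]},
    {"jaw": 25, "dp": [0, 0, 3], "rotation": [0, 0, 0]},
    {"jaw": 25, "dp": [0, 0, 0], "rotation": [0, 0, 0]},
    {"jaw": 25, "dp": [0, 0, 0], "rotation": [0, 0, 0]},
  ],
)

```text
time: 6.2
ee_pos: [578.4, 344.5, 108.5]
eef_rot: [[1.0, 0.001, -0.0], [0.001, -1.0, -0.0], [-0.0, 0.0, -1.0]]
contact_force: [0.2, -0.3, -3.7]
gripper_width: 0.383
finger_force: 30.0
```

drive_tool(
  plan=[
    {"jaw": 25, "dp": [0, 0, 3], "rotation": [0, 0, 0]},
    {"jaw": 25, "dp": [0, 0, 3], "rotation": [0, 0, 0]},
    {"jaw": 25, "dp": [0, 0, 2], "rotation": [0, 0, 0]},
    {"jaw": 25, "dp": [0, 0, 2], "rotation": [0, 0, 0]},
    {"jaw": 25, "dp": [0, 0, 0], "rotation": [0, 0, 0]},
    {"jaw": 25, "dp": [0, 0, 0], "rotation": [0, 0, 0]},
    {"jaw": 25, "dp": [0, 0, 0], "rotation": [0, 0, 0]},
    {"jaw": 25, "dp": [0, 0, 0], "rotation": [0, 0, 0]},
  ],
)

```text
time: 6.87
ee_pos: [578.6, 344.5, 98.8]
eef_rot: [[1.0, 0.001, 0.0], [0.001, -1.0, 0.0], [0.0, -0.0, -1.0]]
contact_force: [0.0, -1.0, -3.9]
gripper_width: 0.377
finger_force: 30.0
```

drive_tool(
  plan=[
    {"jaw": 25, "dp": [0, 0, 2], "rotation": [0, 0, 0]},
    {"jaw": 25, "dp": [0, 0, 2], "rotation": [0, 0, 0]},
    {"jaw": 25, "dp": [0, 0, 1], "rotation": [0, 0, 0]},
    {"jaw": 25, "dp": [0, 0, 1], "rotation": [0, 0, 0]},
    {"jaw": 25, "dp": [0, 0, 0], "rotation": [0, 0, 0]},
    {"jaw": 25, "dp": [0, 0, 0], "rotation": [0, 0, 0]},
    {"jaw": 25, "dp": [0, 0, 0], "rotation": [0, 0, 0]},
    {"jaw": 25, "dp": [0, 0, 0], "rotation": [0, 0, 0]},
  ],
)

```text
time: 7.53
ee_pos: [578.5, 344.5, 92.7]
eef_rot: [[1.0, 0.001, 0.0], [0.001, -1.0, 0.0], [0.0, -0.0, -1.0]]
contact_force: [0.4, 0.1, -4.5]
gripper_width: 0.379
finger_force: 30.0
```

drive_tool(
  plan=[
    {"jaw": 25, "dp": [0, 0, 1], "rotation": [0, 0, 0]},
    {"jaw": 25, "dp": [0, 0, 1], "rotation": [0, 0, 0]},
    {"jaw": 25, "dp": [0, 0, 0], "rotation": [0, 0, 0]},
    {"jaw": 25, "dp": [0, 0, 0], "rotation": [0, 0, 0]},
    {"jaw": 25, "dp": [0, 0, 0], "rotation": [0, 0, 0]},
    {"jaw": 25, "dp": [0, 0, 0], "rotation": [0, 0, 0]},
    {"jaw": 25, "dp": [0, 0, 0], "rotation": [0, 0, 0]},
    {"jaw": 25, "dp": [0, 0, 0], "rotation": [0, 0, 0]},
  ],
)

```text
time: 8.2
ee_pos: [578.9, 344.7, 91.9]
eef_rot: [[1.0, 0.001, 0.001], [0.001, -1.0, 0.0], [0.001, -0.0, -1.0]]
contact_force: [-2.6, -1.5, 6.2]
gripper_width: 0.382
finger_force: 30.0
```

Floor felt, at the expected height. I'll press slightly, release and retreat.

drive_tool(
  plan=[
    {"jaw": 25, "dp": [0, 0, 1], "rotation": [0, 0, 0]},
    {"jaw": 25, "dp": [0, 0, 0], "rotation": [0, 0, 0]},
    {"jaw": 25, "dp": [0, 0, 0], "rotation": [0, 0, 0]},
    {"jaw": 87, "dp": [0, 0, 0], "rotation": [0, 0, 0]},
    {"jaw": 87, "dp": [0, 0, 0], "rotation": [0, 0, 0]},
    {"jaw": 87, "dp": [0, 0, 0], "rotation": [0, 0, 0]},
    {"jaw": 87, "dp": [0, 0, 0], "rotation": [0, 0, 0]},
    {"jaw": 87, "dp": [0, 0, 0], "rotation": [0, 0, 0]},
  ],
)

```text
time: 8.87
ee_pos: [578.4, 344.4, 89.2]
eef_rot: [[1.0, 0.001, -0.0], [0.001, -1.0, -0.0], [-0.0, 0.0, -1.0]]
contact_force: [-0.6, -0.3, -0.5]
gripper_width: 0.674
finger_force: 0.0
```

drive_tool(
  plan=[
    {"jaw": 87, "dp": [0, 0, 0], "rotation": [0, 0, 0]},
    {"jaw": 87, "dp": [0, 0, 0], "rotation": [0, 0, 0]},
    {"jaw": 87, "dp": [0, 0, 0], "rotation": [0, 0, 0]},
    {"jaw": 87, "dp": [0, 0, -10], "rotation": [0, 0, 0]},
    {"jaw": 87, "dp": [0, 0, -30], "rotation": [0, 0, 0]},
    {"jaw": 87, "dp": [0, 0, -40], "rotation": [0, 0, 0]},
    {"jaw": 87, "dp": [0, 0, -40], "rotation": [0, 0, 0]},
    {"jaw": 87, "dp": [0, 0, -20], "rotation": [0, 0, 0]},
  ],
)

```text
time: 9.53
ee_pos: [580.4, 345.4, 236.8]
eef_rot: [[1.0, 0.001, 0.007], [0.001, -1.0, 0.003], [0.007, -0.003, -1.0]]
contact_force: [0.9, 1.2, 1.9]
gripper_width: 0.995
finger_force: 0.0
```

drive_tool(
  plan=[
    {"jaw": 87, "dp": [-10, 35, 0], "rotation": [0, 0, 0]},
    {"jaw": 87, "dp": [-11, 35, 0], "rotation": [0, 0, 0]},
    {"jaw": 87, "dp": [-11, 35, 0], "rotation": [0, 0, 0]},
    {"jaw": 87, "dp": [-11, 35, 0], "rotation": [0, 0, 0]},
    {"jaw": 87, "dp": [-11, 35, 0], "rotation": [0, 0, 0]},
    {"jaw": 87, "dp": [-11, 35, 0], "rotation": [0, 0, 0]},
    {"jaw": 87, "dp": [-11, 35, 0], "rotation": [0, 0, 0]},
    {"jaw": 87, "dp": [-11, 35, 0], "rotation": [0, 0, 0]},
  ],
)

```text
time: 10.2
ee_pos: [491.0, 63.0, 230.6]
eef_rot: [[1.0, 0.001, 0.002], [0.001, -1.0, -0.0], [0.002, 0.0, -1.0]]
contact_force: [1.3, -0.5, 0.0]
gripper_width: 0.997
finger_force: 0.0
```

```bash
python3 look.py pics/l2.png
```

```text
[490.67331074  60.33628515 230.47708545] [-0.64478469  0.01431662  0.54169395] 10.3 86.61963766567808
```

View pics/l2.png

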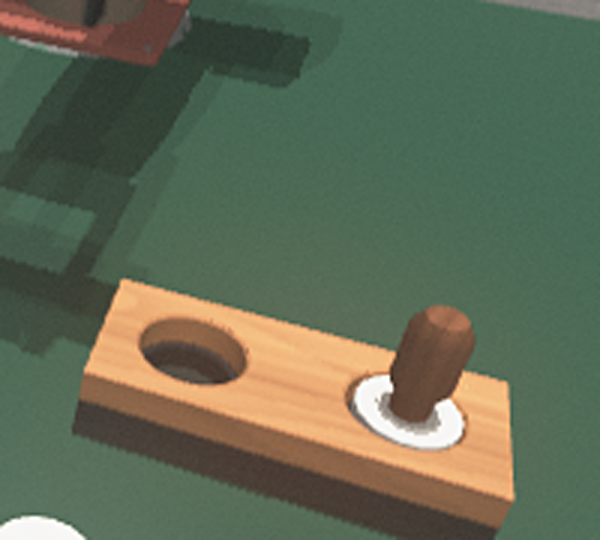

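Tamper A is home: base flush, handle upright, at about crop (432,365). Now T2: remaining -27 in x, -84 in y and 150 down.

drive_tool(
  plan=[
    {"jaw": 87, "dp": [-10, 35, 0], "rotation": [0, 0, 0]},
    {"jaw": 87, "dp": [-10, 30, 0], "rotation": [0, 0, 0]},
    {"jaw": 87, "dp": [-7, 19, 10], "rotation": [0, 0, 0]},
    {"jaw": 87, "dp": [0, 0, 30], "rotation": [0, 0, 0]},
    {"jaw": 87, "dp": [0, 0, 30], "rotation": [0, 0, 0]},
    {"jaw": 87, "dp": [0, 0, 35], "rotation": [0, 0, 0]},
    {"jaw": 87, "dp": [0, 0, 30], "rotation": [0, 0, 0]},
    {"jaw": 87, "dp": [0, 0, 15], "rotation": [0, 0, 0]},
  ],
)

```text
time: 10.97
ee_pos: [462.7, -18.9, 76.5]
eef_rot: [[1.0, 0.001, -0.004], [0.001, -1.0, 0.001], [-0.004, -0.001, -1.0]]
contact_force: [-0.0, 0.5, 1.4]
gripper_width: 0.996
finger_force: 0.0
```

drive_tool(
  plan=[
    {"jaw": 25, "dp": [0, 0, 0], "rotation": [0, 0, 0]},
    {"jaw": 25, "dp": [0, 0, 0], "rotation": [0, 0, 0]},
    {"jaw": 25, "dp": [0, 0, 0], "rotation": [0, 0, 0]},
    {"jaw": 25, "dp": [0, 0, 0], "rotation": [0, 0, 0]},
    {"jaw": 25, "dp": [0, 0, 0], "rotation": [0, 0, 0]},
    {"jaw": 25, "dp": [0, 0, 0], "rotation": [0, 0, 0]},
    {"jaw": 25, "dp": [0, 0, 0], "rotation": [0, 0, 0]},
    {"jaw": 25, "dp": [0, 0, 0], "rotation": [0, 0, 0]},
  ],
)

```text
time: 11.63
ee_pos: [465.0, -19.7, 80.0]
eef_rot: [[1.0, 0.001, 0.001], [0.001, -1.0, -0.0], [0.001, 0.0, -1.0]]
contact_force: [0.1, -0.1, -0.3]
gripper_width: 0.48
finger_force: 0.0
```

drive_tool(
  plan=[
    {"jaw": 25, "dp": [0, 0, 0], "rotation": [0, 0, 0]},
    {"jaw": 25, "dp": [0, 0, 0], "rotation": [0, 0, 0]},
    {"jaw": 25, "dp": [0, 0, 0], "rotation": [0, 0, 0]},
    {"jaw": 25, "dp": [0, 0, 0], "rotation": [0, 0, 0]},
    {"jaw": 25, "dp": [0, 0, 0], "rotation": [0, 0, 0]},
    {"jaw": 25, "dp": [0, 0, 0], "rotation": [0, 0, 0]},
    {"jaw": 25, "dp": [0, 0, 0], "rotation": [0, 0, 0]},
    {"jaw": 25, "dp": [0, 0, 0], "rotation": [0, 0, 0]},
  ],
)

```text
time: 12.3
ee_pos: [465.1, -19.8, 79.9]
eef_rot: [[1.0, 0.001, 0.001], [0.001, -1.0, -0.0], [0.001, 0.0, -1.0]]
contact_force: [-1.3, -1.2, 5.5]
gripper_width: 0.382
finger_force: 29.9
```

drive_tool(
  plan=[
    {"jaw": 25, "dp": [0, 0, -15], "rotation": [0, 0, 0]},
    {"jaw": 25, "dp": [0, 0, -30], "rotation": [0, 0, 0]},
    {"jaw": 25, "dp": [0, 0, -35], "rotation": [0, 0, 0]},
    {"jaw": 25, "dp": [0, 0, -35], "rotation": [0, 0, 0]},
    {"jaw": 25, "dp": [0, 0, -30], "rotation": [0, 0, 0]},
    {"jaw": 25, "dp": [13, -25, 0], "rotation": [0, 0, 0]},
    {"jaw": 25, "dp": [13, -30, 0], "rotation": [0, 0, 0]},
    {"jaw": 25, "dp": [13, -30, 0], "rotation": [0, 0, 0]},
  ],
)

```text
time: 12.97
ee_pos: [503.4, 66.3, 223.9]
eef_rot: [[1.0, -0.001, -0.001], [-0.001, -1.0, 0.001], [-0.001, -0.001, -1.0]]
contact_force: [1.2, 0.2, -2.9]
gripper_width: 0.379
finger_force: 29.9
```

drive_tool(
  plan=[
    {"jaw": 25, "dp": [15, -30, 0], "rotation": [0, 0, 0]},
    {"jaw": 25, "dp": [15, -30, 0], "rotation": [0, 0, 0]},
    {"jaw": 25, "dp": [15, -30, 0], "rotation": [0, 0, 0]},
    {"jaw": 25, "dp": [15, -30, 0], "rotation": [0, 0, 0]},
    {"jaw": 25, "dp": [11, -25, 0], "rotation": [0, 0, 0]},
    {"jaw": 25, "dp": [5, -15, 0], "rotation": [0, 0, 0]},
    {"jaw": 25, "dp": [0, 0, 0], "rotation": [0, 0, 0]},
    {"jaw": 25, "dp": [0, 0, 0], "rotation": [0, 0, 0]},
  ],
)

```text
time: 13.63
ee_pos: [578.2, 226.1, 222.1]
eef_rot: [[1.0, 0.003, -0.004], [0.003, -1.0, -0.001], [-0.004, 0.001, -1.0]]
contact_force: [-0.8, -1.0, -4.5]
gripper_width: 0.38
finger_force: 29.9
```

drive_tool(
  plan=[
    {"jaw": 25, "dp": [1, 1, 20], "rotation": [0, 0, 0]},
    {"jaw": 25, "dp": [0, 0, 25], "rotation": [0, 0, 0]},
    {"jaw": 25, "dp": [0, 0, 20], "rotation": [0, 0, 0]},
    {"jaw": 25, "dp": [0, 0, 15], "rotation": [0, 0, 0]},
    {"jaw": 25, "dp": [0, 0, 10], "rotation": [0, 0, 0]},
    {"jaw": 25, "dp": [0, 0, 8], "rotation": [0, 0, 0]},
    {"jaw": 25, "dp": [0, 0, 0], "rotation": [0, 0, 0]},
    {"jaw": 25, "dp": [0, 0, 0], "rotation": [0, 0, 0]},
  ],
)

```text
time: 14.3
ee_pos: [580.5, 224.1, 126.6]
eef_rot: [[1.0, 0.0, -0.0], [0.0, -1.0, -0.0], [-0.0, 0.0, -1.0]]
contact_force: [0.2, 0.2, -3.7]
gripper_width: 0.38
finger_force: 29.9
```

drive_tool(
  plan=[
    {"jaw": 25, "dp": [0, 0, 5], "rotation": [0, 0, 0]},
    {"jaw": 25, "dp": [0, 0, 5], "rotation": [0, 0, 0]},
    {"jaw": 25, "dp": [0, 0, 4], "rotation": [0, 0, 0]},
    {"jaw": 25, "dp": [0, 0, 4], "rotation": [0, 0, 0]},
    {"jaw": 25, "dp": [0, 0, 3], "rotation": [0, 0, 0]},
    {"jaw": 25, "dp": [0, 0, 2], "rotation": [0, 0, 0]},
    {"jaw": 25, "dp": [0, 0, 0], "rotation": [0, 0, 0]},
    {"jaw": 25, "dp": [0, 0, 0], "rotation": [0, 0, 0]},
  ],
)

```text
time: 14.97
ee_pos: [580.5, 224.5, 103.4]
eef_rot: [[1.0, 0.001, -0.0], [0.001, -1.0, -0.0], [-0.0, 0.0, -1.0]]
contact_force: [-0.5, -0.2, -3.9]
gripper_width: 0.382
finger_force: 29.9
```

drive_tool(
  plan=[
    {"jaw": 25, "dp": [0, 0, 3], "rotation": [0, 0, 0]},
    {"jaw": 25, "dp": [0, 0, 2], "rotation": [0, 0, 0]},
    {"jaw": 25, "dp": [0, 0, 2], "rotation": [0, 0, 0]},
    {"jaw": 25, "dp": [0, 0, 2], "rotation": [0, 0, 0]},
    {"jaw": 25, "dp": [0, 0, 1], "rotation": [0, 0, 0]},
    {"jaw": 25, "dp": [0, 0, 0], "rotation": [0, 0, 0]},
    {"jaw": 25, "dp": [0, 0, 0], "rotation": [0, 0, 0]},
    {"jaw": 25, "dp": [0, 0, 0], "rotation": [0, 0, 0]},
  ],
)

```text
time: 15.63
ee_pos: [580.6, 224.4, 93.5]
eef_rot: [[1.0, 0.001, 0.0], [0.001, -1.0, -0.0], [0.0, 0.0, -1.0]]
contact_force: [0.9, -0.1, -4.3]
gripper_width: 0.381
finger_force: 29.9
```

drive_tool(
  plan=[
    {"jaw": 25, "dp": [0, 0, 1], "rotation": [0, 0, 0]},
    {"jaw": 25, "dp": [0, 0, 1], "rotation": [0, 0, 0]},
    {"jaw": 25, "dp": [0, 0, 0], "rotation": [0, 0, 0]},
    {"jaw": 25, "dp": [0, 0, 0], "rotation": [0, 0, 0]},
    {"jaw": 25, "dp": [0, 0, 0], "rotation": [0, 0, 0]},
    {"jaw": 25, "dp": [0, 0, 0], "rotation": [0, 0, 0]},
    {"jaw": 25, "dp": [0, 0, 0], "rotation": [0, 0, 0]},
    {"jaw": 25, "dp": [0, 0, 0], "rotation": [0, 0, 0]},
  ],
)

```text
time: 16.3
ee_pos: [580.8, 224.6, 92.0]
eef_rot: [[1.0, 0.001, 0.001], [0.001, -1.0, 0.0], [0.001, -0.0, -1.0]]
contact_force: [-0.9, -1.1, 1.5]
gripper_width: 0.378
finger_force: 29.9
```

Contact again at 92 mm. Press a little, release and back off.

drive_tool(
  plan=[
    {"jaw": 25, "dp": [0, 0, 1], "rotation": [0, 0, 0]},
    {"jaw": 25, "dp": [0, 0, 0], "rotation": [0, 0, 0]},
    {"jaw": 25, "dp": [0, 0, 0], "rotation": [0, 0, 0]},
    {"jaw": 87, "dp": [0, 0, 0], "rotation": [0, 0, 0]},
    {"jaw": 87, "dp": [0, 0, 0], "rotation": [0, 0, 0]},
    {"jaw": 87, "dp": [0, 0, 0], "rotation": [0, 0, 0]},
    {"jaw": 87, "dp": [0, 0, 0], "rotation": [0, 0, 0]},
    {"jaw": 87, "dp": [0, 0, 0], "rotation": [0, 0, 0]},
  ],
)

```text
time: 16.97
ee_pos: [580.4, 224.5, 90.2]
eef_rot: [[1.0, 0.001, -0.0], [0.001, -1.0, -0.0], [-0.0, 0.0, -1.0]]
contact_force: [0.2, -0.4, 0.7]
gripper_width: 0.674
finger_force: 0.0
```

drive_tool(
  plan=[
    {"jaw": 87, "dp": [0, 0, 0], "rotation": [0, 0, 0]},
    {"jaw": 87, "dp": [0, 0, 0], "rotation": [0, 0, 0]},
    {"jaw": 87, "dp": [0, 0, 0], "rotation": [0, 0, 0]},
    {"jaw": 87, "dp": [0, 0, -10], "rotation": [0, 0, 0]},
    {"jaw": 87, "dp": [0, 0, -30], "rotation": [0, 0, 0]},
    {"jaw": 87, "dp": [0, 0, -40], "rotation": [0, 0, 0]},
    {"jaw": 87, "dp": [0, 0, -40], "rotation": [0, 0, 0]},
    {"jaw": 87, "dp": [0, 0, -20], "rotation": [0, 0, 0]},
  ],
)

```text
time: 17.63
ee_pos: [582.6, 225.0, 237.4]
eef_rot: [[1.0, 0.001, 0.008], [0.001, -1.0, 0.002], [0.008, -0.002, -1.0]]
contact_force: [1.5, 0.4, -0.1]
gripper_width: 0.998
finger_force: 0.0
```

drive_tool(
  plan=[
    {"jaw": 87, "dp": [0, 35, 0], "rotation": [0, 0, 0]},
    {"jaw": 87, "dp": [0, 35, 0], "rotation": [0, 0, 0]},
    {"jaw": 87, "dp": [0, 35, 0], "rotation": [0, 0, 0]},
    {"jaw": 87, "dp": [0, 35, 0], "rotation": [0, 0, 0]},
    {"jaw": 87, "dp": [0, 35, 0], "rotation": [0, 0, 0]},
    {"jaw": 87, "dp": [0, 20, 0], "rotation": [0, 0, 0]},
    {"jaw": 87, "dp": [0, 0, 0], "rotation": [0, 0, 0]},
    {"jaw": 87, "dp": [0, 0, 0], "rotation": [0, 0, 0]},
  ],
)

```text
time: 18.3
ee_pos: [580.9, 28.5, 231.4]
eef_rot: [[1.0, -0.002, 0.001], [-0.002, -1.0, 0.0], [0.001, -0.0, -1.0]]
contact_force: [-0.7, 0.5, -0.4]
gripper_width: 0.999
finger_force: 0.0
```

```bash
python3 look.py pics/l3.png
```

```text
[580.75575502  30.17652123 231.06014698] [-0.42342116 -0.55921469  0.14671276] 18.4 86.8354177684072
```

View pics/l3.png

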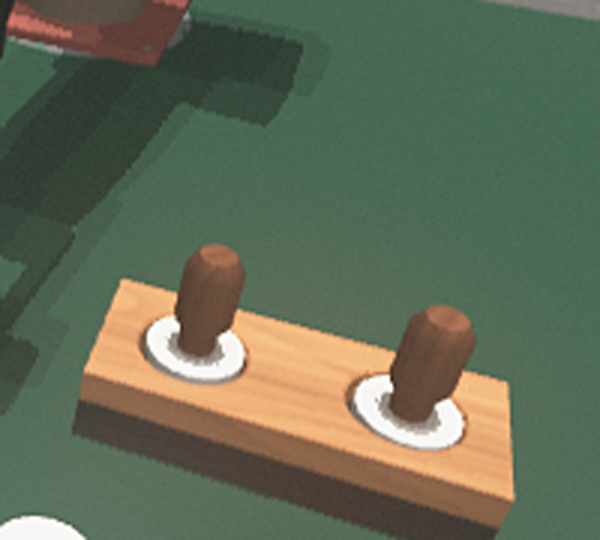

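Both tampers sit flush and upright in their wells, at crop (195,350) and (408,412). Handing in.

```bash
python3 -c "
from rig import env
print(env.finish_job())"
```

```text
the job is handed in; nothing more can be done
None
```

Both chamfered tampers are racked, one in each well, fully home and released; the square-edged one was never approached, and the job was handed in at about 18 s with no verdict shown.

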